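Clear the modelling mat and make up a four-wheel kit

TASK

First clear every plastic and resin offcut off the cutting mat into the black waste bin. Then make up the kit: the white tray must end up with exactly four road wheels, counting any already in it, and all the other wheels go in the orange spares tray, every wheel lying flat on its tray's floor, none stacked or leaning. Finally lock the filled white tray by turning both of its red latches clockwise until they are fully home. Leave the paint jars, the brush and the model seat where they are.

Things in the scene. Friction and masses are not known exactly. Their poses are not given: they have to be found in the camera images.
- wheel1: model tank road wheel: black-rimmed olive disc, 36 mm diameter, 16 mm thick, both faces alike, about 20 g. Origin at its centre; z is the wheel's axle axis (vertical, either way up, when it lies flat). Starts lying flat on the mat.
- wheel2: model tank road wheel: black-rimmed olive disc, 36 mm diameter, 16 mm thick, both faces alike, about 20 g. Origin at its centre; z is the wheel's axle axis (vertical, either way up, when it lies flat). Starts lying flat on the mat.
- wheel3: model tank road wheel: black-rimmed olive disc, 36 mm diameter, 16 mm thick, both faces alike, about 20 g. Origin at its centre; z is the wheel's axle axis (vertical, either way up, when it lies flat). Starts lying flat on the mat.
- wheel4: model tank road wheel: black-rimmed olive disc, 36 mm diameter, 16 mm thick, both faces alike, about 20 g. Origin at its centre; z is the wheel's axle axis (vertical, either way up, when it lies flat). Starts lying flat on the mat.
- wheel5: model tank road wheel: black-rimmed olive disc, 36 mm diameter, 16 mm thick, both faces alike, about 20 g. Origin at its centre; z is the wheel's axle axis (vertical, either way up, when it lies flat). Starts lying flat in whichever tray is not empty.
- wheel6: model tank road wheel: black-rimmed olive disc, 36 mm diameter, 16 mm thick, both faces alike, about 20 g. Origin at its centre; z is the wheel's axle axis (vertical, either way up, when it lies flat). Starts lying flat in whichever tray is not empty.
- bar1: white styrene offcut, plain square bar 50 x 12 x 12 mm, about 12 g; origin at its centre, long axis along its x. May be absent.
- bar2: white styrene offcut, plain square bar 50 x 12 x 12 mm, about 12 g; origin at its centre, long axis along its x. May be absent.
- bar3: white styrene offcut, plain square bar 50 x 12 x 12 mm, about 12 g; origin at its centre, long axis along its x. May be absent.
- sprue1: grey sprue offcut, flat L shape 10 mm thick, about 12 g: a bar 50 mm long (x from -25 to +25), 10 mm wide (y from -5 to +5), and a stub at its +x end (x from 15 to 25) reaching to y = +19 mm; origin at the centre of the bar. May be absent.
- sprue2: grey sprue offcut, flat L shape 10 mm thick, about 12 g: a bar 50 mm long (x from -25 to +25), 10 mm wide (y from -5 to +5), and a stub at its +x end (x from 15 to 25) reaching to y = +19 mm; origin at the centre of the bar. May be absent.
- plug: cream resin offcut, block 26 x 18 x 16 mm (x, y, z), about 15 g; origin at its centre. May be absent.
- kit_tray: kit tray: white open shallow tray, fixed, outside 184 (x) x 124 (y) x 22 mm high, walls and floor 4 mm thick; origin at the centre of its underside, which lies on the mat (3 mm above the work surface); yawed up to 0.1 rad. May stand on the left or the right; at the start one of the two trays is empty and the other holds two wheels.
- spares_tray: spares tray: orange open shallow tray, fixed, outside 184 (x) x 124 (y) x 22 mm high, walls and floor 4 mm thick; origin at the centre of its underside, which lies on the mat (3 mm above the work surface); yawed up to 0.1 rad. May stand on the left or the right; at the start one of the two trays is empty and the other holds two wheels.
- bin: waste bin: black open box, fixed, outside 110 (x) x 150 (y) x 55 mm high, walls and floor 4 mm; origin at the centre of its underside, on the mat; yawed up to 0.15 rad.
- jar_red: bystander: small glass paint jar with a red cap, 32 mm diameter, 42 mm tall, loose; origin at the centre of its underside. Leave it alone.
- jar_blue: bystander: small glass paint jar with a blue cap, 32 mm diameter, 42 mm tall, loose; origin at the centre of its underside. Leave it alone.
- seat: bystander: grey model seat with a red cushion, about 60 x 30 x 65 mm, loose; origin at the centre of its base. Leave it alone.
- brush: bystander: small artist's paint brush 160 mm long and 10 mm thick lying on the mat, loose; origin near its middle. Leave it alone.
- mat: green cutting mat, fixed, 480 (x) x 900 (y) x 3 mm; origin at the centre of its underside; its top, on which everything lies, is 3 mm above the work surface.
- latch_near (a joint): turn (rad) of the red latch at the kit tray's -x end, on a vertical axle, with a 50 mm steel tongue: 0 to 0.25 at the start (open), grows clockwise seen from above, 1.40 at its end stop (home, tongue over the tray's rim). Light friction; stays where left. Seen from above, bar and tongue stand 1.40 - value counter-clockwise from the tray's long (x) axis.
- latch_near_grip (a point): grip point of that latch on its axle, 132 mm from the tray's centre towards its -x end, 37 mm above the tray's underside. The red bar is 38 mm long (along this frame's x, which turns with it), 14 mm thick, its top 44 mm above the tray's underside; below it a disc of 40 mm diameter, its top at 14 mm, and the tongue at 24 to 27 mm.
- latch_far (a joint): turn (rad) of the red latch at the kit tray's +x end, on a vertical axle, with a 50 mm steel tongue: 0 to 0.25 at the start (open), grows clockwise seen from above, 1.40 at its end stop (home, tongue over the tray's rim). Light friction; stays where left. Seen from above, bar and tongue stand 1.40 - value counter-clockwise from the tray's long (x) axis.
- latch_far_grip (a point): grip point of that latch on its axle, 132 mm from the tray's centre towards its +x end, 37 mm above the tray's underside. The red bar is 38 mm long (along this frame's x, which turns with it), 14 mm thick, its top 44 mm above the tray's underside; below it a disc of 40 mm diameter, its top at 14 mm, and the tongue at 24 to 27 mm.

How it is judged:
By the outcome, as a careful person would: the job done as asked, in the order asked, and still so for the second after the job is handed in, with the robot touching nothing.
Of bar1, bar2, sprue1, sprue2, plug, bar3 only 4 to 6 are there at a start; the rules pass over those that are not, and their reading is None.
At some moment in a run one of wheel1, wheel2, wheel3, wheel4, bar1, bar2, sprue1, sprue2, plug, bar3 may be knocked a few centimetres aside while the robot is not near it.
Once in a run the grip may slacken for a moment while it holds something.
It also fails if it takes over 208 s, if anything falls off the work surface, if the arm or the gripper's body presses on something with over 40 N, if the wrist force passes 120 N, or if a joint passes its speed limit or range.

ROBOT

A 6-joint arm with a two-finger parallel gripper is mounted at the origin on the work surface. World frame = base frame: x ahead of the robot, y to its left, z up, the work surface at z = 0. Lengths are in mm, angles in rad, forces in N, time in s.
With the tool pointing down it reaches from about 350 to 775 mm from the base axis. Payload 7.3 kg.
Tool frame: the origin (TCP) lies on the centre line of the jaws, within the pads' length; the fingertips stand 14 mm ahead of it and the grasp point (between the pads) lies 5 mm behind it; z points along the fingers, y is the line along which they close (so a half turn about z gives the same grasp; the last joint's range is limited). The gripper opens to 92 mm and grips with 3 to 60 N. Pads are 19 mm wide; open, the fingers measure 130 mm over their backs; the gripper's body (75 mm by 190 mm) begins 47 mm behind the grasp point.
Start: joints at [-1.436, 0.342, 1.524, -0, 1.275, -0.146], TCP at [145.512, -504.45, 240.741] pointing down, gripper open.
Joint ranges: [-2.53, 2.53], [-0.77, 2.02], [0.04, 2.7], [-1, 4.14], [0.28, 2.66], [-3.11, 3.11]. Speed limits (rad/s): [2.57, 2.57, 3.14, 3.14, 3.14, 3.14].

INTERFACE

Orientations are given as [roll, pitch, yaw] about the fixed x, y, z axes, in that order (R = Rz(yaw) Ry(pitch) Rx(roll)).
In Python, from plant import get_obs, capture, bot, spot_in, trace, pinpoint gives the robot as it stands.
- The arm moves only by the tool play_rows, never from a script. Its argument "rows" is a list of rows, each a list of 2 entries, a list of its own where there are three numbers: the shift along the world's x, y, z in units of 3 cm (1.0 is 3 cm), then the turn, a rotation vector about the world's x, y, z in units of 8 degrees (1.0 is 8 degrees). A call has 1 to 12 rows; each row shifts and turns the commanded pose from where the row before left it; what a row does not reach is not made up. A row lasts 1/8 s, in which the tool goes at most 62.5 mm and 10.7 degrees, less where a joint would pass 70% of its speed; a pose out of reach is approached as far as the arm can. A call with a number of a shift or a turn outside -1 to 1 is refused whole. A call with a gripper value outside its range is refused whole. "hand" is the opening, from -1 (shut) to 1 (fully open), set as the call begins (left out, the last holds). The fingers move at their own pace and stop on an object; the grip force is fixed at half the most. Time passes only in rows, so rows that do not move let the fingers close. It gives the time, the measured TCP pose, the force, the opening and the grip force at its end, in the units of the state.
- get_obs(): the state, without advancing time (a new reading comes with each control period).
- capture(name): name is "scene" or "top" or "wrist"; returns a dict with "frame" (420x560x3 uint8, red, green, blue), "fov_y" (degrees; the focal length in pixels is half the picture's height over the tangent of half this angle, whatever the lens; pixels are square), "cx", "cy" (the principal point, pixels), "dist" ([k1, k2, p1, p2, k3] as OpenCV has them; the pictures are not rectified), "rvec" (rotation vector, rad) and "tvec" (3), from world to camera coordinates, as OpenCV has them; the wrist camera has in their place "hand_eye" (4x4, takes a point from camera to tool coordinates, whose origin is the TCP and whose axes are the flange's). Camera axes: x right, y down, z forward; pixel columns grow to the right and rows downward; lengths in mm; the calibration is good to about 2 mm. A picture is of the moment at which its call begins: read the wrist's pose just before it. There is no depth.
- bot.close_job(): hands the job in; it is judged then, once.
Trained networks look in the newest picture that a camera, given by its name, has taken for a name from the list of things; names that differ only in an ending like _2 or _b are one class to them, and where a whole thing is asked for, a point or a joint stands for the part that bears it (a point fixed in the world has none). Each returns a list of dicts, best first, with "p" (0 to 1); they miss things now and then, are a little off and sometimes report something else, mostly with a low value. They report only what shows in the picture. A call takes as long as a camera call.
- spot_in(query, camera): "at" ([row, column] in pixels, amid what is visible of it).
- trace(query, camera): "mask" (420x560 bool, what is visible of it) and "at" ([row, column] in pixels, amid what is visible of it).
- pinpoint(query, camera): "at" ([row, column] in pixels: a listed point, or the origin of a listed thing).
The state is a dict: "time": time; "joint_positions": joint angles; "dq": joint speeds; "tau": joint torques, N m; "tool_pos": TCP position; "tcp_rot": TCP orientation; "contact_force": force on the tool from outside, world axes, zero at the start; "moment": the same for the moment, N m; "grip_width": finger opening in mm; "finger_force": force on a finger pad.
Only numpy, scipy, OpenCV 4.12 (cv2) and the standard library are available. Lean on these libraries where they do the work, as an engineer would, in place of code of your own. Each camera call takes 0.05 s, during which the arm holds its last target. There are 200 camera calls.

## Working session

There is one attempt and no reset: what is moved stays moved. The work goes in short steps, Python scripts to look and compute and a tool call to move; the robot and the scene stay as the last step left them, time stands still between calls to the robot, and variables do not carry over. Pictures are saved under pics/ and viewed, at most 14 in all, crops included, and the job is handed in when it is done.

Besides the shell and the picture viewer there is one more tool, called after "Request:" as name(argument=value, ...), one argument or row to a line, values as JSON. play_rows: Moves the arm, as the interface text tells. Shifts and turns lie within -1 to 1; 1 stands for 3 cm of shift or 8 degrees of turn. Its arguments: {"type":"object","properties":{"rows":{"type":"array"},"hand":{"type":"number"}},"required":["rows"]}

```bash
ls; mkdir -p pics; cat > h.py <<'E'
import numpy as np, cv2
from plant import get_obs, capture, bot, spot_in, trace, pinpoint
def K(c):
    h,w=c['frame'].shape[:2]; f=h/2/np.tan(np.radians(c['fov_y'])/2)
    return np.array([[f,0,c['cx']],[0,f,c['cy']],[0,0,1.]])
def pose(c,o=None):
    if 'rvec' in c:
        R,_=cv2.Rodrigues(np.array(c['rvec'],float)); t=np.array(c['tvec'],float).ravel()
        return R.T,-R.T@t
    from scipy.spatial.transform import Rotation as Ro
    T=np.eye(4);T[:3,:3]=Ro.from_euler('xyz',o['tcp_rot']).as_matrix();T[:3,3]=o['tool_pos']
    T=T@np.array(c['hand_eye']); return T[:3,:3],T[:3,3]
def world(c,pts,z,o=None):
    """pts: list of (row,col) -> xy at height z"""
    p=np.array(pts,float).reshape(-1,2)[:,::-1].copy()
    u=cv2.undistortPoints(p[:,None],K(c),np.array(c['dist'],float))[:,0]
    R,C=pose(c,o); d=np.c_[u,np.ones(len(u))]@R.T
    return (C+d*((z-C[2])/d[:,2])[:,None])[:,:2]
def save(c,n): cv2.imwrite('pics/'+n,c['frame'][:,:,::-1])
E
python3 - <<'E'
from h import *
o=get_obs();print(o)
for n in('top','scene'):
    c=capture(n);save(c,n+'0.png');R,C=pose(c);print(n,C,c['fov_y'])
E
```

```text
pics
{'time': 0.0, 'joint_positions': array([-1.43603446e+00,  3.42730045e-01,  1.52499458e+00, -1.65372394e-05,
        1.27536712e+00, -1.46007626e-01]), 'dq': array([ 8.01457954e-04,  4.40738757e-04,  8.32996228e-04,  4.49336741e-06,
       -1.39990603e-03,  5.17493228e-04]), 'tau': array([ 2.42925933e-03, -4.31231582e+01, -2.44226217e+01,  7.18547311e-02,
        5.57890011e-02, -1.50780929e-04]), 'tool_pos': array([ 145.43794887, -504.07097437,  240.0489618 ]), 'tcp_rot': array([-3.14010721e+00, -2.02456158e-04,  2.80774173e-01]), 'contact_force': array([-0.73737443, -0.45725627,  0.49269818]), 'moment': array([-0.06572148, -0.00731772,  0.01300715]), 'finger_force': 0.0, 'grip_width': 91.85528169589529}
top [465.68482076  10.65681013 933.74796147] 57.04003875774891
scene [ 987.85493804 -681.19511652  716.27290392] 44.36245226876876
```

View pics/top0.png

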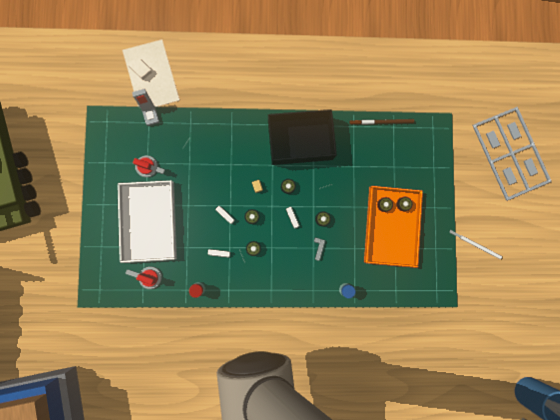

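```bash
cat > look.py <<'E'
from h import *
def rep(c,cam='top',names=None):
    zs={'wheel1':11,'bar1':9,'sprue1':8,'plug':11,'kit_tray':14,'spares_tray':14,'bin':30,'jar_red':24,'jar_blue':24,'seat':30,'brush':8}
    for n in names or zs:
        for d in trace(n,cam):
            if d['p']<.3: continue
            m=d['mask'].astype(np.uint8)
            cs,_=cv2.findContours(m,cv2.RETR_EXTERNAL,cv2.CHAIN_APPROX_NONE)
            k=max(cs,key=cv2.contourArea)[:,0,::-1]
            zt={'wheel1':17,'bar1':14,'sprue1':12,'plug':18,'kit_tray':25,'spares_tray':25,'bin':58}.get(n,10)
            w=world(c,k,zt).astype(np.float32)
            r=cv2.minAreaRect(w)
            print(n,round(d['p'],2),'at',np.round(d['at']),'w',world(c,[d['at']],zs[n])[0].round(0),'rect',np.round(r[0]),np.round(r[1]),round(r[2]),'area',m.sum())
if __name__=='__main__':
    c=capture('top'); rep(c)
    for q in ('latch_near_grip','latch_far_grip','kit_tray','spares_tray','bin'):
        for d in pinpoint(q,'top'):
            z=40 if 'grip' in q else 3
            print(q,round(d['p'],2),np.round(d['at']),world(c,[d['at']],z)[0].round(0))
E
python3 look.py
```

```text
wheel1 0.77 at [205. 402.] w [ 546. -318.] rect [ 550. -320.] [34. 37.] 1 area 197
wheel1 0.7 at [137. 298.] w [709. -65.] rect [709. -72.] [126. 158.] 5 area 3287
wheel1 0.68 at [187. 285.] w [586. -32.] rect [588. -39.] [34. 31.] 0 area 165
wheel1 0.56 at [219. 321.] w [ 510. -121.] rect [ 511. -122.] [36. 34.] 0 area 193
wheel1 0.54 at [247. 250.] w [442.  49.] rect [440.  43.] [33. 35.] 0 area 192
wheel1 0.44 at [204. 386.] w [ 548. -279.] rect [ 547. -273.] [34. 37.] 1 area 191
wheel1 0.43 at [216. 251.] w [516.  48.] rect [514.  48.] [34. 32.] 46 area 170
bar1 0.67 at [221. 294.] w [505. -55.] rect [514. -49.] [48. 15.] 27 area 114
bar1 0.62 at [213. 223.] w [521. 114.] rect [519. 110.] [49. 12.] 46 area 105
bar1 0.54 at [252. 222.] w [429. 115.] rect [429. 123.] [49. 12.] 84 area 106
sprue1 0.75 at [137. 300.] w [709. -68.] rect [712. -72.] [129. 162.] 5 area 3306
sprue1 0.47 at [244. 322.] w [ 451. -122.] rect [ 443. -117.] [50. 24.] 7 area 150
kit_tray 0.6 at [224. 147.] w [495. 292.] rect [502. 289.] [188. 131.] 2 area 5416
spares_tray 0.62 at [228. 390.] w [ 489. -287.] re
[... 322 characters left out ...]
4. -178.] rect [ 343. -181.] [37. 30.] 46 area 176
seat 0.63 at [105. 148.] w [775. 293.] rect [779. 305.] [94. 37.] 29 area 513
brush 0.74 at [206. 260.] w [539.  28.] rect [542.  -1.] [896. 480.] 90 area 59492
brush 0.51 at [122. 382.] w [ 751. -273.] rect [ 753. -271.] [ 10. 158.] 1 area 252
brush 0.43 at [182. 260.] w [598.  27.] rect [589.  35.] [28. 18.] 19 area 83
latch_near_grip 0.7 [278. 145.] [372. 282.]
latch_near_grip 0.37 [211. 222.] [524. 112.]
latch_far_grip 0.7 [161. 143.] [639. 298.]
kit_tray 0.61 [224. 149.] [494. 290.]
spares_tray 0.91 [224. 389.] [ 500. -289.]
spares_tray 0.7 [286. 196.] [349. 175.]
spares_tray 0.67 [116. 153.] [757. 290.]
bin 0.82 [139. 298.] [705. -64.]
```

```bash
cat > plan.py <<'E'
from h import *
import sys
ZT={'wheel1':18,'bar1':14,'sprue1':12,'plug':18}
def find(c,n,pmin=.15,cam='top',o=None):
    out=[]
    for d in trace(n,cam):
        m=d['mask'].astype(np.uint8)
        if d['p']<pmin or m.sum()>1500 and cam=='top': continue
        k=max(cv2.findContours(m,cv2.RETR_EXTERNAL,cv2.CHAIN_APPROX_NONE)[0],key=cv2.contourArea)[:,0,::-1]
        r=cv2.minAreaRect(world(c,k,ZT.get(n,20),o).astype(np.float32)); (w,h),a=r[1],r[2]
        if w<h: w,h,a=h,w,a+90
        out.append((n,round(d['p'],2),np.round(r[0]),(round(w),round(h)),round((a+90)%180-90)))
    return out
if __name__=='__main__':
    o=get_obs(); print('t',round(o['time'],1),'tcp',o['tool_pos'].round(0),'yaw',round(np.degrees(o['tcp_rot'][2])),'grip',round(o['grip_width']),o['contact_force'].round(0))
    c=capture('top')
    if len(sys.argv)>1 and sys.argv[1].endswith('.png'): save(c,sys.argv.pop(1))
    for n in sys.argv[1:] or ZT:
        for f in find(c,n): print(*f)
        if n=='sprue1':
            for d in pinpoint(n,'top'): print(' pin',round(d['p'],2),world(c,[d['at']],8)[0].round(0))
E
python3 plan.py
python3 - <<'E'
import cv2
i=cv2.imread('pics/top0.png')[165:275,195:345]; cv2.imwrite('pics/crop0.png',cv2.resize(i,None,fx=5,fy=5,interpolation=cv2.INTER_CUBIC))
i=cv2.imread('pics/top0.png')[145:300,105:190]; cv2.imwrite('pics/crop1.png',cv2.resize(i,None,fx=3.8,fy=3.8,interpolation=cv2.INTER_CUBIC))
E
```

```text
t 0.9 tcp [ 146. -504.  241.] yaw 16 grip 92 [0. 0. 0.]
wheel1 0.74 [ 550. -319.] (37, 34) -89
wheel1 0.73 [516.  47.] (36, 33) 1
wheel1 0.72 [589. -37.] (32, 32) -45
wheel1 0.6 [ 546. -273.] (37, 31) -89
wheel1 0.54 [ 512. -121.] (34, 33) -90
wheel1 0.43 [440.  42.] (33, 33) -89
bar1 0.61 [519. 110.] (45, 8) 46
bar1 0.46 [515. -50.] (50, 17) 24
bar1 0.17 [ 550. -275.] (38, 34) -45
sprue1 0.42 [ 441. -116.] (48, 19) 3
 pin 0.66 [ 439. -118.]
plug 0.48 [588.  35.] (27, 17) 19
```

View pics/crop0.png

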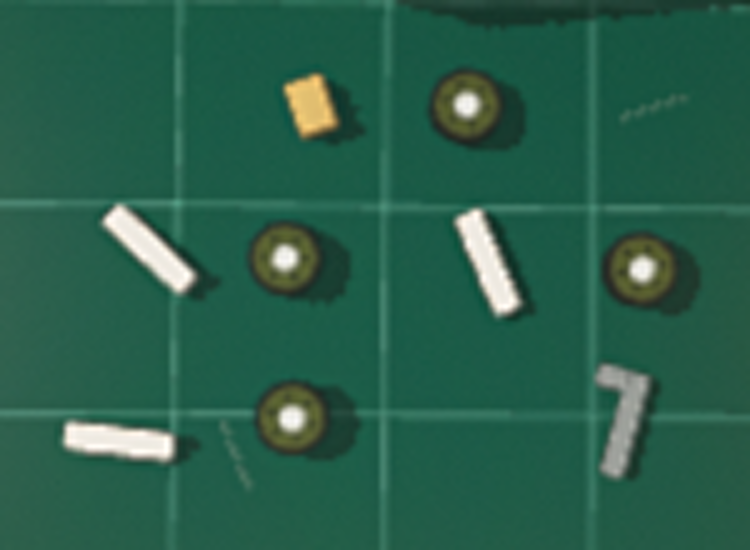

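View pics/scene0.png

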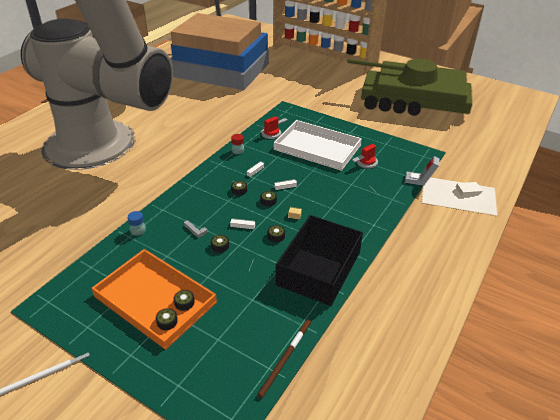

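Request:
play_rows(
  rows=[
    [[0.8,1,-0.3],[0,0,-0.333]],
    [[0.8,1,-0.3],[0,0,-0.333]],
    [[0.8,1,-0.3],[0,0,-0.333]],
    [[0.8,1,-0.3],[0,0,-0.333]],
    [[0.8,1,-0.3],[0,0,-0.333]],
    [[0.8,1,-0.3],[0,0,-0.333]],
    [[0.8,1,-0.3],[0,0,-0.333]],
    [[0.8,1,-0.3],[0,0,-0.333]],
    [[0.8,1,-0.3],[0,0,-0.333]],
    [[0.8,1,-0.3],[0,0,-0.333]],
    [[0.8,1,-0.3],[0,0,-0.333]],
    [[0.8,1,-0.3],[0,0,-0.333]],
  ],
  hand=0.09,
)

```text
time: 2.75
tool_pos: [434.4, -143.5, 132.6]
tcp_rot: [3.141, -0.001, -0.279]
contact_force: [1.1, -0.4, 0.4]
grip_width: 50.2
finger_force: 0.0
```

Request:
play_rows(
  rows=[
    [[0.2,0.87,-0.7],[0,0,0]],
    [[0,0,0],[0,0,0]],
  ],
)

```text
time: 3.0
tool_pos: [438.8, -116.6, 110.7]
tcp_rot: [-3.141, 0.003, -0.274]
contact_force: [-0.2, 0.0, 0.4]
grip_width: 49.8
finger_force: 0.0
```

Request:
play_rows(
  rows=[
    [[0,0,-1],[0,0,0]],
    [[0,0,-1],[0,0,0]],
    [[0,0,-0.9],[0,0,0]],
    [[0,0,-0.15],[0,0,0]],
  ],
)

```text
time: 3.5
tool_pos: [438.9, -119.1, 19.6]
tcp_rot: [-3.142, 0.002, -0.278]
contact_force: [-0.2, 0.1, -0.0]
grip_width: 49.7
finger_force: 0.0
```

Request:
play_rows(
  rows=[
    [[0,0,0],[0,0,0]],
    [[0,0,0],[0,0,0]],
    [[0,0,0],[0,0,0]],
    [[0,0,0.7],[0,0,0]],
    [[0,0,1],[0,0,0]],
    [[0,0,1],[0,0,0]],
  ],
  hand=-1,
)

```text
time: 4.25
tool_pos: [439.5, -118.3, 102.6]
tcp_rot: [3.141, -0.0, -0.277]
contact_force: [-0.1, 0.6, -0.5]
grip_width: 0.5
finger_force: 0.0
```

```bash
python3 plan.py; python3 - <<'E'
from h import *
o=get_obs();c=capture('wrist');save(c,'w1.png');print(c['hand_eye'],c['fov_y'])
for d in trace('sprue1','wrist'):
    print(d['p'],d['at'],world(c,[d['at']],8,o),d['mask'].sum())
for d in pinpoint('sprue1','wrist'): print(d['p'],d['at'],world(c,[d['at']],8,o))
E
```

```text
t 4.2 tcp [ 440. -118.  103.] yaw -16 grip 1 [-0.  1. -1.]
wheel1 0.72 [515.  47.] (33, 33) 1
wheel1 0.67 [ 516. -117.] (34, 22) -45
wheel1 0.65 [589. -39.] (36, 31) 0
wheel1 0.63 [441.  43.] (33, 33) 46
wheel1 0.59 [ 547. -272.] (39, 34) -89
wheel1 0.46 [ 550. -320.] (39, 34) -89
 pin 0.63 [ 346. -180.]
[[-3.28251397e-04 -9.57703403e-01 -2.87756989e-01  7.75711609e+01]
 [ 9.99999901e-01 -2.27924564e-04 -3.82153128e-04 -7.96376399e-01]
 [ 3.00402465e-04 -2.87757086e-01  9.57703383e-01 -1.45608441e+02]
 [ 0.00000000e+00  0.00000000e+00  0.00000000e+00  1.00000000e+00]] 71.86111876620792
0.65 [206.7, 280.1] [[ 445.85205964 -120.37242161]] 823
0.96 [221.9, 280.3] [[ 432.52010865 -116.77880772]]
```

View pics/w1.png

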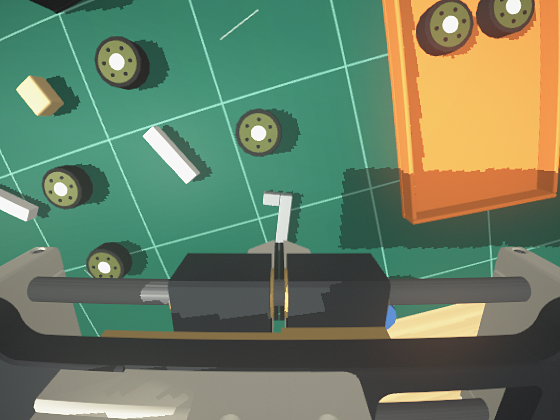

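Request:
play_rows(
  rows=[
    [[0,0,0],[0,0,0]],
    [[0,0,-0.85],[0,0,0]],
    [[0,0,-1],[0,0,0]],
    [[0,0,-0.9],[0,0,0]],
    [[0,0,-0.05],[0,0,0]],
  ],
  hand=-0.25,
)

```text
time: 5.32
tool_pos: [439.5, -118.4, 17.1]
tcp_rot: [3.141, 0.0, -0.277]
contact_force: [-3.0, 0.9, 18.5]
grip_width: 34.3
finger_force: 9.2
```

Request:
play_rows(
  rows=[
    [[0,0,0],[0,0,0]],
    [[0,0,0],[0,0,0]],
    [[0,0,0],[0,0,0]],
    [[0,0,0],[0,0,0]],
    [[0,0,0],[0,0,0]],
  ],
  hand=-1,
)

```text
time: 5.95
tool_pos: [439.7, -118.4, 17.3]
tcp_rot: [3.141, -0.0, -0.277]
contact_force: [0.8, 0.8, 1.3]
grip_width: 10.9
finger_force: 29.6
```

Request:
play_rows(
  rows=[
    [[0,0,1],[0,0,0]],
    [[0.5,0.1,1],[0,0,0]],
    [[1,0.2,1],[0,0,0]],
    [[1,0.2,0.2],[0,0,0]],
    [[1,0.2,0],[0,0,0]],
    [[1,0.2,0],[0,0,0]],
    [[1,0.2,0],[0,0,0]],
    [[1,0.2,0],[0,0,0]],
    [[1,0.2,0],[0,0,0]],
    [[1,0.2,-0.5],[0,0,0]],
    [[0.4,0.1,-1],[0,0,0]],
  ],
)

```text
time: 7.32
tool_pos: [708.3, -64.0, 68.2]
tcp_rot: [-3.141, -0.003, -0.277]
contact_force: [-0.2, 1.1, 0.2]
grip_width: 9.8
finger_force: 30.0
```

Request:
play_rows(
  rows=[
    [[0,0,0],[0,0,0]],
    [[0,0,0],[0,0,0]],
    [[0,0,0],[0,0,0]],
    [[0,0,1],[0,0,0]],
    [[0,0,0.5],[0,0,0]],
  ],
  hand=-0.2,
)

```text
time: 7.95
tool_pos: [707.3, -64.8, 116.4]
tcp_rot: [-3.141, -0.004, -0.277]
contact_force: [0.1, -0.3, 0.6]
grip_width: 36.5
finger_force: 0.0
```

```bash
python3 plan.py pics/t2.png
```

```text
t 8.0 tcp [707. -65. 116.] yaw -16 grip 37 [ 0. -0.  1.]
wheel1 0.77 [ 550. -320.] (39, 34) -89
wheel1 0.63 [ 547. -274.] (39, 34) -89
bar1 0.5 [519. 110.] (47, 12) 46
bar1 0.42 [430. 124.] (52, 18) 83
plug 0.47 [634. 294.] (65, 40) -82
```

Request:
play_rows(
  rows=[
    [[-1,0.83,0],[0,0,1]],
    [[-1,0.83,0],[0,0,1]],
    [[-1,0.83,0],[0,0,1]],
    [[-0.98,0.83,0],[0,0,1]],
    [[0,0,-0.8],[0,0,0.4]],
    [[0,0,-1],[0,0,0]],
    [[0,0,-1],[0,0,0]],
    [[0,0,-0.4],[0,0,0]],
    [[0,0,0],[0,0,0]],
  ],
  hand=-0.1,
)

```text
time: 9.38
tool_pos: [586.8, 35.3, 17.5]
tcp_rot: [-3.141, 0.001, 0.337]
contact_force: [-0.2, 0.6, -0.4]
grip_width: 41.3
finger_force: 0.0
```

Request:
play_rows(
  rows=[
    [[0,0,0],[0,0,0]],
    [[0,0,0],[0,0,0]],
    [[0,0,0],[0,0,0]],
    [[0,0,0],[0,0,0]],
    [[0,0,0],[0,0,0]],
  ],
  hand=-1,
)

```text
time: 10.0
tool_pos: [587.2, 35.2, 17.3]
tcp_rot: [3.141, -0.0, 0.337]
contact_force: [-0.8, 0.4, 1.6]
grip_width: 18.1
finger_force: 30.2
```

Request:
play_rows(
  rows=[
    [[0,0,1],[0,0,0]],
    [[0,0,1],[0,0,0]],
    [[0,0,1],[0,0,0]],
    [[1,-0.8,0.2],[0,0,0]],
    [[1,-0.8,0],[0,0,0]],
    [[1,-0.8,0],[0,0,0]],
    [[1,-0.8,-0.2],[0,0,0]],
    [[0,0,-1],[0,0,0]],
    [[0,0,0],[0,0,0]],
  ],
)

```text
time: 11.12
tool_pos: [705.0, -60.7, 73.8]
tcp_rot: [-3.138, 0.006, 0.337]
contact_force: [-0.8, -0.2, -1.1]
grip_width: 17.5
finger_force: 30.0
```

Request:
play_rows(
  rows=[
    [[0,0,0],[0,0,0]],
    [[0,0,0],[0,0,0]],
    [[0,0,0],[0,0,0]],
    [[0,0,1],[0,0,0]],
    [[-1,0,0.5],[0,0,0]],
  ],
  hand=-0.2,
)

```text
time: 11.75
tool_pos: [678.6, -60.8, 124.2]
tcp_rot: [3.139, -0.004, 0.338]
contact_force: [-0.5, -1.4, 0.5]
grip_width: 36.6
finger_force: 0.0
```

```bash
python3 plan.py t2.png bar1 sprue1 wheel1
```

```text
t 11.8 tcp [679. -61. 124.] yaw 19 grip 37 [-1. -1.  1.]
bar1 0.56 [428. 123.] (50, 13) 83
bar1 0.4 [519. 112.] (47, 13) 49
sprue1 0.26 [518. 110.] (49, 13) 46
wheel1 0.63 [ 546. -273.] (37, 31) -89
wheel1 0.63 [ 549. -320.] (38, 32) -63
wheel1 0.59 [520. 112.] (45, 10) 46
wheel1 0.42 [519.  58.] (22, 10) -18
```

View pics/t2.png

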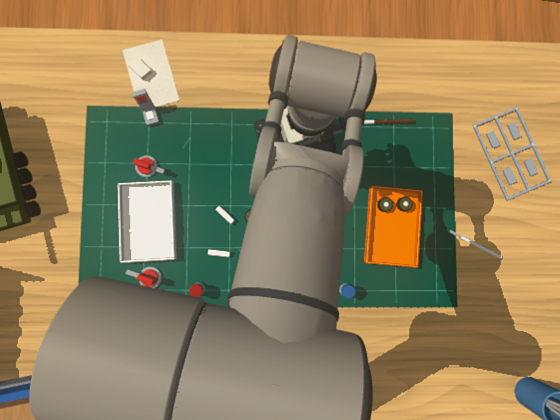

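Request:
play_rows(
  rows=[
    [[-1,0.1,0],[0,0,0.2]],
    [[-1,0.1,0],[0,0,0.2]],
    [[-1,0.1,0],[0,0,0.2]],
    [[-1,0.07,0],[0,0,0.1]],
    [[-1,0,-0.5],[0,0,0]],
    [[-0.47,0,-0.8],[0,0,0]],
    [[0,0,-1],[0,0,0]],
    [[0,0,-1],[0,0,0]],
    [[0,0,-0.15],[0,0,0]],
    [[0,0,0],[0,0,0]],
  ],
)

```text
time: 13.25
tool_pos: [513.3, -49.6, 18.6]
tcp_rot: [-3.141, 0.001, 0.435]
contact_force: [0.5, 0.1, 0.7]
grip_width: 36.8
finger_force: 0.0
```

Request:
play_rows(
  rows=[
    [[0,0,0],[0,0,0]],
    [[0,0,0],[0,0,0]],
    [[0,0,0],[0,0,0]],
    [[0,0,0],[0,0,0]],
    [[0,0,0],[0,0,0]],
  ],
  hand=-1,
)

```text
time: 13.88
tool_pos: [513.3, -49.7, 19.0]
tcp_rot: [3.141, -0.001, 0.435]
contact_force: [0.2, -0.5, 2.7]
grip_width: 12.0
finger_force: 30.0
```

Request:
play_rows(
  rows=[
    [[0,0,1],[0,0,0]],
    [[0,0,1],[0,0,0]],
    [[0.4,-0.1,1],[0,0,0]],
    [[1,-0.2,0.2],[0,0,0]],
    [[1,-0.2,0],[0,0,0]],
    [[1,-0.2,0],[0,0,0]],
    [[1,-0.2,0],[0,0,0]],
    [[1,-0.2,0],[0,0,0]],
    [[1,-0.2,-0.4],[0,0,0]],
    [[0,0,-1],[0,0,0]],
    [[0,0,0],[0,0,0]],
  ],
)

```text
time: 15.25
tool_pos: [702.9, -88.2, 69.2]
tcp_rot: [-3.137, 0.006, 0.435]
contact_force: [-0.6, 0.9, -0.8]
grip_width: 11.6
finger_force: 30.0
```

Request:
play_rows(
  rows=[
    [[0,0,0],[0,0,0]],
    [[0,0,0],[0,0,0]],
    [[0,0,0],[0,0,0]],
    [[0,0,1],[0,0,0]],
    [[-1,0.2,0.6],[0,0,0]],
  ],
  hand=-0.2,
)

```text
time: 15.88
tool_pos: [676.4, -83.1, 122.4]
tcp_rot: [3.139, -0.003, 0.435]
contact_force: [0.2, -1.2, 0.3]
grip_width: 36.7
finger_force: 0.0
```

```bash
python3 plan.py bar1
```

```text
t 15.9 tcp [676. -83. 122.] yaw 25 grip 37 [ 0. -1.  0.]
bar1 0.43 [429. 124.] (52, 14) 87
```

Request:
play_rows(
  rows=[
    [[-0.75,0.92,0],[0,0,0.4]],
    [[-0.75,0.92,0],[0,0,0.4]],
    [[-0.75,0.92,0],[0,0,0.4]],
    [[-0.75,0.92,0],[0,0,0.4]],
    [[-0.75,0.92,0],[0,0,0.4]],
    [[-0.75,0.92,-0.3],[0,0,0.4]],
    [[-0.75,0.92,-0.6],[0,0,0.2]],
    [[0,0,-1],[0,0,0]],
    [[0,0,-1],[0,0,0]],
    [[0,0,-0.5],[0,0,0]],
    [[0,0,0],[0,0,0]],
  ],
)

```text
time: 17.35
tool_pos: [517.8, 110.5, 18.5]
tcp_rot: [-3.141, 0.0, 0.798]
contact_force: [-0.3, -0.3, 0.6]
grip_width: 37.1
finger_force: 0.0
```

Request:
play_rows(
  rows=[
    [[0,0,0],[0,0,0]],
    [[0,0,0],[0,0,0]],
    [[0,0,0],[0,0,0]],
    [[0,0,0],[0,0,0]],
    [[0,0,0],[0,0,0]],
  ],
  hand=-1,
)

```text
time: 17.98
tool_pos: [517.8, 110.5, 19.0]
tcp_rot: [3.141, -0.0, 0.798]
contact_force: [-0.5, -0.3, 3.0]
grip_width: 11.8
finger_force: 30.0
```

Request:
play_rows(
  rows=[
    [[0,0,1],[0,0,0]],
    [[0,0,1],[0,0,0]],
    [[0,0,1],[0,0,0]],
    [[1,-0.9,0.2],[0,0,0]],
    [[1,-0.9,0],[0,0,0]],
    [[1,-0.9,0],[0,0,0]],
    [[1,-0.9,0],[0,0,0]],
    [[1,-0.9,0],[0,0,0]],
    [[1,-0.9,-0.4],[0,0,0]],
    [[0,0,-1],[0,0,0]],
    [[0,0,0],[0,0,0]],
  ],
)

```text
time: 19.35
tool_pos: [695.4, -51.4, 69.4]
tcp_rot: [-3.136, 0.004, 0.797]
contact_force: [-0.3, 0.1, 0.8]
grip_width: 11.8
finger_force: 30.0
```

Request:
play_rows(
  rows=[
    [[0,0,0],[0,0,0]],
    [[0,0,0],[0,0,0]],
    [[0,0,0],[0,0,0]],
    [[0,0,1],[0,0,0]],
    [[-1,0.5,0.6],[0,0,0]],
  ],
  hand=-0.2,
)

```text
time: 19.98
tool_pos: [668.9, -37.2, 122.5]
tcp_rot: [3.138, -0.002, 0.797]
contact_force: [-0.1, 0.1, -0.1]
grip_width: 36.7
finger_force: 0.0
```

```bash
python3 plan.py bar1
```

```text
t 20.0 tcp [669. -37. 122.] yaw 46 grip 37 [-0.  0. -0.]
bar1 0.55 [692. -97.] (23, 12) 27
bar1 0.45 [429. 129.] (38, 12) 84
```

Request:
play_rows(
  rows=[
    [[-1,0.67,0],[0,0,0.575]],
    [[-1,0.67,0],[0,0,0.575]],
    [[-1,0.67,0],[0,0,0.575]],
    [[-1,0.67,0],[0,0,0.575]],
    [[-1,0.67,0],[0,0,0.575]],
    [[-1,0.67,0],[0,0,0.575]],
    [[-1,0.67,-0.2],[0,0,0.575]],
    [[-1,0.67,-0.5],[0,0,0.575]],
    [[0,0,-1],[0,0,0]],
    [[0,0,-1],[0,0,0]],
    [[0,0,-0.7],[0,0,0]],
    [[0,0,0],[0,0,0]],
  ],
)

```text
time: 21.58
tool_pos: [427.9, 124.4, 18.3]
tcp_rot: [-3.141, 0.0, 1.44]
contact_force: [-0.9, 0.7, 0.8]
grip_width: 36.6
finger_force: 0.0
```

Request:
play_rows(
  rows=[
    [[0,0,0],[0,0,0]],
    [[0,0,0],[0,0,0]],
    [[0,0,0],[0,0,0]],
    [[0,0,0],[0,0,0]],
    [[0,0,0],[0,0,0]],
  ],
  hand=-1,
)

```text
time: 22.2
tool_pos: [427.7, 124.4, 18.9]
tcp_rot: [3.141, -0.0, 1.44]
contact_force: [0.6, -0.2, 2.0]
grip_width: 11.5
finger_force: 30.0
```

Request:
play_rows(
  rows=[
    [[0,0,1],[0,0,0]],
    [[0,0,1],[0,0,0]],
    [[0,0,1],[0,0,0]],
    [[1,-0.74,0.2],[0,0,-1]],
    [[1,-0.74,0],[0,0,-1]],
    [[1,-0.74,0],[0,0,-1]],
    [[1,-0.74,0],[0,0,-1]],
    [[1,-0.74,0],[0,0,-1]],
    [[1,-0.74,0],[0,0,-1]],
    [[1,-0.74,0],[0,0,-1]],
    [[1,-0.74,0],[0,0,-1]],
    [[1,-0.74,0],[0,0,-1]],
  ],
)

```text
time: 23.7
tool_pos: [698.1, -76.2, 114.3]
tcp_rot: [-3.141, 0.001, 0.179]
contact_force: [-0.1, -0.3, 0.4]
grip_width: 11.7
finger_force: 30.0
```

Request:
play_rows(
  rows=[
    [[0,0,-1],[0,0,0]],
    [[0,0,-0.2],[0,0,0]],
    [[0,0,0],[0,0,0]],
  ],
)

```text
time: 24.08
tool_pos: [697.0, -75.1, 78.4]
tcp_rot: [-3.141, 0.001, 0.184]
contact_force: [-0.5, 0.6, 0.0]
grip_width: 11.5
finger_force: 30.0
```

Request:
play_rows(
  rows=[
    [[0,0,0],[0,0,0]],
    [[0,0,0],[0,0,0]],
    [[0,0,0],[0,0,0]],
    [[0,0,1],[0,0,0]],
    [[0,-1,0.6],[0,0,0]],
    [[-0.2,-1,0],[0,0,0]],
    [[-0.5,-1,0],[0,0,0]],
    [[-0.8,-1,0],[0,0,0]],
    [[-0.8,-1,0],[0,0,0]],
    [[-0.8,-1,0],[0,0,0]],
    [[-0.8,-1,0],[0,0,0]],
    [[-0.8,-1,0],[0,0,0]],
  ],
  hand=-0.2,
)

```text
time: 25.58
tool_pos: [555.8, -316.4, 127.2]
tcp_rot: [3.141, -0.0, 0.184]
contact_force: [0.4, 0.1, -0.4]
grip_width: 36.7
finger_force: 0.0
```

```bash
python3 plan.py t3.png
```

```text
t 25.6 tcp [ 556. -316.  127.] yaw 11 grip 37 [ 0.  0. -0.]
wheel1 0.66 [ 511. -121.] (38, 36) -90
wheel1 0.65 [440.  42.] (37, 35) 72
wheel1 0.58 [ 548. -269.] (31, 29) 1
wheel1 0.54 [515.  46.] (33, 31) 1
wheel1 0.47 [588. -39.] (32, 32) -45
bar1 0.56 [698. -94.] (50, 14) 21
bar1 0.47 [702. -47.] (50, 14) 41
 pin 0.52 [706. -56.]
```

View pics/t3.png

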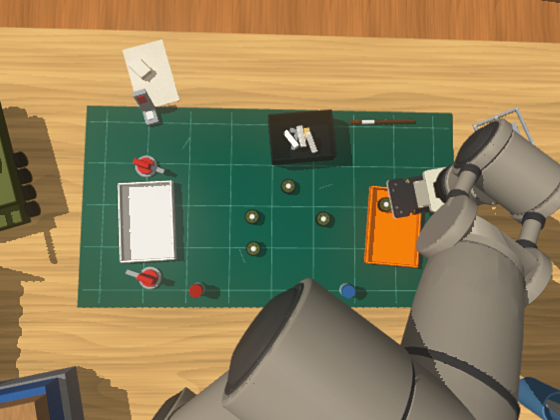

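Request:
play_rows(
  rows=[
    [[-0.21,0.93,0],[0,0,-0.2]],
    [[-0.21,0.93,0],[0,0,-0.2]],
    [[-0.21,0.93,0],[0,0,-0.2]],
    [[-0.21,0.93,0],[0,0,-0.2]],
    [[-0.21,0.93,0],[0,0,-0.14]],
    [[-0.21,0.93,-0.2],[0,0,0]],
    [[-0.21,0.93,-0.5],[0,0,0]],
    [[0,0,-1],[0,0,0]],
    [[0,0,-1],[0,0,0]],
    [[0,0,-0.87],[0,0,0]],
    [[0,0,0],[0,0,0]],
  ],
  hand=0.3,
)

```text
time: 27.25
tool_pos: [512.7, -118.9, 18.8]
tcp_rot: [-3.141, 0.001, 0.054]
contact_force: [-0.2, -0.3, 0.2]
grip_width: 59.7
finger_force: 0.0
```

Request:
play_rows(
  rows=[
    [[0,0,0],[0,0,0]],
    [[0,0,0],[0,0,0]],
    [[0,0,0],[0,0,0]],
    [[0,0,0],[0,0,0]],
    [[0,0,0],[0,0,0]],
  ],
  hand=-1,
)

```text
time: 27.88
tool_pos: [512.6, -120.1, 20.0]
tcp_rot: [3.141, -0.001, 0.052]
contact_force: [0.1, 1.3, 2.3]
grip_width: 35.1
finger_force: 30.0
```

Request:
play_rows(
  rows=[
    [[0,0,1],[0,0,0]],
    [[0,1,1],[0,0,0]],
    [[0,1,1],[0,0,0]],
    [[0,1,0],[0,0,0]],
    [[0,1,0],[0,0,0]],
    [[0,1,0],[0,0,0]],
    [[0,1,0],[0,0,0]],
    [[0,1,0],[0,0,0]],
    [[0,1,0],[0,0,0]],
    [[0,1,0],[0,0,0]],
    [[0,1,0],[0,0,0]],
    [[0.33,1,0],[0,0,0]],
  ],
)

```text
time: 29.38
tool_pos: [521.8, 210.6, 109.5]
tcp_rot: [3.141, 0.001, 0.052]
contact_force: [0.8, -0.2, 0.2]
grip_width: 35.4
finger_force: 30.0
```

Request:
play_rows(
  rows=[
    [[0,1,0],[0,0,0]],
    [[0,1,0],[0,0,0]],
    [[0,0.87,0],[0,0,0]],
    [[0,0,-1],[0,0,0]],
    [[0,0,0],[0,0,0]],
  ],
)

```text
time: 30.0
tool_pos: [520.5, 295.4, 77.4]
tcp_rot: [3.139, 0.005, 0.053]
contact_force: [-0.8, 0.8, -0.6]
grip_width: 35.0
finger_force: 30.0
```

```bash
python3 - <<'E'
from h import *
o=get_obs();c=capture('wrist');save(c,'w2.png');print(o['tool_pos'],o['grip_width'])
for q,z in(('kit_tray',3),('latch_far_grip',40)):
    for d in pinpoint(q,'wrist'): print(q,d['p'],d['at'],world(c,[d['at']],z,o).round(1))
E
```

```text
[520.54898451 295.35673403  77.40171326] 35.047424210776356
kit_tray 0.58 [245.5, 276.9] [[499.6 296.5]]
latch_far_grip 0.81 [61.8, 282.1] [[631.7 300.1]]
```

View pics/w2.png

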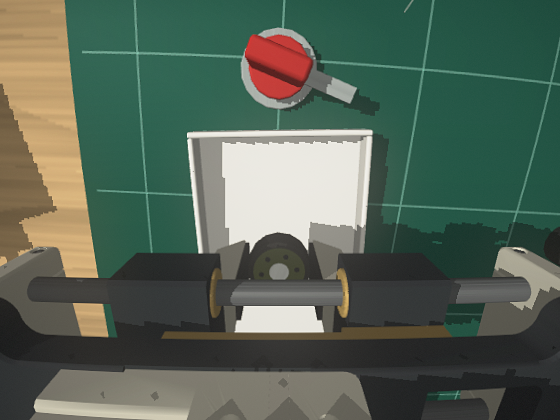

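```bash
python3 - <<'E'
from h import *
o=get_obs();c=capture('wrist')
print(world(c,[[133,189],[131,372]],25,o), world(c,[[133,189],[131,372]],25,o).mean(0))
print(world(c,[[240,200],[240,367]],25,o))
c=capture('top')
m=(c['frame'].min(2)>170).astype(np.uint8); m[:,:100]=0; m[:,190:]=0; m[:170]=0; m[275:]=0
print(world(c,[[182,119],[181,173],[262,121],[260,176]],25))
E
```

```text
[[590.2721967  361.07263641]
 [598.00558219 237.28449949]] [594.13888945 299.17856795]
[[512.21986867 355.46535328]
 [518.69190122 229.81904475]]
[[590.92917665 355.37082032]
 [594.94632755 230.79298805]
 [405.89139036 343.48495535]
 [411.1150724  218.55948105]]
```

Request:
play_rows(
  rows=[
    [[0.04,0.03,-1],[0,0,0]],
    [[0,0,-0.75],[0,0,0]],
    [[0,0,0],[0,0,0]],
  ],
)

```text
time: 30.62
tool_pos: [522.8, 296.3, 26.3]
tcp_rot: [3.141, 0.002, 0.052]
contact_force: [-0.5, 0.6, -1.3]
grip_width: 34.9
finger_force: 30.0
```

Request:
play_rows(
  rows=[
    [[0,0,0],[0,0,0]],
    [[0,0,0],[0,0,0]],
    [[0,0,0],[0,0,0]],
    [[0,0,1],[0,0,0]],
    [[0,0,1],[0,0,0]],
    [[0,-1,0.7],[0,0,0]],
    [[0,-1,0],[0,0,0]],
    [[0,-1,0],[0,0,0]],
    [[0,-1,0],[0,0,0]],
  ],
  hand=0.1,
)

```text
time: 31.75
tool_pos: [523.6, 176.0, 108.7]
tcp_rot: [3.142, -0.001, 0.053]
contact_force: [0.3, 0.5, 0.5]
grip_width: 50.4
finger_force: 0.0
```

```bash
python3 plan.py wheel1 bar1
```

```text
t 31.8 tcp [524. 176. 109.] yaw 3 grip 50 [0. 0. 0.]
wheel1 0.62 [ 550. -319.] (37, 34) -89
wheel1 0.61 [588. -39.] (34, 31) 0
wheel1 0.56 [515.  47.] (33, 33) 1
wheel1 0.56 [ 547. -273.] (37, 34) -89
wheel1 0.53 [440.  43.] (33, 31) 1
wheel1 0.25 [775. 302.] (95, 35) 28
bar1 0.43 [699. -93.] (53, 16) 18
bar1 0.39 [704. -46.] (47, 13) 40
```

Request:
play_rows(
  rows=[
    [[-0.1,-1,0],[0,0,0]],
    [[-0.1,-1,0],[0,0,0]],
    [[-0.1,-1,0],[0,0,0]],
    [[0,-1,0],[0,0,0]],
    [[0,-0.3,-1],[0,0,0]],
    [[0,0,-1],[0,0,0]],
    [[0,0,-0.95],[0,0,0]],
    [[0,0,0],[0,0,0]],
  ],
  hand=0.3,
)

```text
time: 32.9
tool_pos: [514.8, 48.8, 18.9]
tcp_rot: [-3.141, 0.0, 0.053]
contact_force: [0.1, -0.3, 1.0]
grip_width: 59.6
finger_force: 0.0
```

Request:
play_rows(
  rows=[
    [[0,0,0],[0,0,0]],
    [[0,0,0],[0,0,0]],
    [[0,0,0],[0,0,0]],
    [[0,0,0],[0,0,0]],
    [[0,0,0],[0,0,0]],
  ],
  hand=-1,
)

```text
time: 33.52
tool_pos: [514.7, 48.0, 20.0]
tcp_rot: [-3.141, -0.001, 0.052]
contact_force: [-0.4, 2.3, 3.6]
grip_width: 35.0
finger_force: 30.0
```

Request:
play_rows(
  rows=[
    [[0,0,1],[0,0,0]],
    [[-0.135,1,1],[0,0,0]],
    [[-0.135,1,1],[0,0,0]],
    [[-0.135,1,0],[0,0,0]],
    [[-0.135,1,0],[0,0,0]],
    [[-0.135,1,0],[0,0,0]],
    [[-0.135,1,0],[0,0,0]],
    [[-0.135,1,0],[0,0,0]],
    [[-0.135,0.94,0],[0,0,0]],
    [[0,0,-1],[0,0,0]],
    [[0,0,-1],[0,0,0]],
    [[0,0,0],[0,0,0]],
  ],
)

```text
time: 35.02
tool_pos: [480.5, 285.3, 47.6]
tcp_rot: [3.14, 0.005, 0.052]
contact_force: [-0.3, -0.3, 0.1]
grip_width: 34.9
finger_force: 30.0
```

Request:
play_rows(
  rows=[
    [[0,0,-0.8],[0,0,0]],
    [[0,0,0],[0,0,0]],
  ],
)

```text
time: 35.28
tool_pos: [481.7, 285.7, 25.5]
tcp_rot: [3.141, 0.002, 0.052]
contact_force: [1.0, 0.9, -0.4]
grip_width: 35.6
finger_force: 30.0
```

Request:
play_rows(
  rows=[
    [[0,0,0],[0,0,0]],
    [[0,0,0],[0,0,0]],
    [[0,0,0],[0,0,0]],
    [[0,0,1],[0,0,0]],
    [[0,0,1],[0,0,0]],
    [[0,-1,0.7],[0,0,0]],
    [[0,-1,0],[0,0,0]],
    [[0,-1,0],[0,0,0]],
    [[0,-1,0],[0,0,0]],
  ],
  hand=0.1,
)

```text
time: 36.4
tool_pos: [482.1, 165.2, 107.1]
tcp_rot: [3.142, -0.001, 0.053]
contact_force: [1.4, -0.2, -0.5]
grip_width: 50.4
finger_force: 0.0
```

```bash
python3 plan.py wheel1
```

```text
t 36.4 tcp [482. 165. 107.] yaw 3 grip 50 [ 1. -0. -1.]
wheel1 0.72 [440.  41.] (33, 31) 46
wheel1 0.61 [588. -39.] (34, 31) 1
wheel1 0.59 [344. 160.] (23, 12) 1
wheel1 0.57 [ 550. -319.] (37, 34) -89
wheel1 0.51 [ 547. -273.] (37, 34) -89
wheel1 0.39 [711. -70.] (52, 15) 11
```

Request:
play_rows(
  rows=[
    [[-0.35,-1,0],[0,0,0]],
    [[-0.35,-1,0],[0,0,0]],
    [[-0.35,-1,0],[0,0,0]],
    [[-0.35,-1,0],[0,0,0]],
    [[0,-0.07,-1],[0,0,0]],
    [[0,0,-1],[0,0,0]],
    [[0,0,-0.92],[0,0,0]],
    [[0,0,0],[0,0,0]],
  ],
  hand=0.3,
)

```text
time: 37.5
tool_pos: [440.5, 44.5, 18.5]
tcp_rot: [-3.141, 0.0, 0.052]
contact_force: [-0.9, -0.1, 0.3]
grip_width: 59.5
finger_force: 0.0
```

Request:
play_rows(
  rows=[
    [[0,0,0],[0,0,0]],
    [[0,0,0],[0,0,0]],
    [[0,0,0],[0,0,0]],
    [[0,0,0],[0,0,0]],
    [[0,0,0],[0,0,0]],
  ],
  hand=-1,
)

```text
time: 38.12
tool_pos: [440.3, 44.1, 19.3]
tcp_rot: [-3.142, -0.001, 0.052]
contact_force: [-0.4, 1.9, 3.1]
grip_width: 35.4
finger_force: 30.0
```

```bash
python3 plan.py t4.png wheel1
```

```text
t 38.1 tcp [440.  44.  19.] yaw 3 grip 35 [-0.  2.  3.]
wheel1 0.62 [522. 295.] (37, 33) -89
wheel1 0.59 [702. -46.] (48, 13) 39
wheel1 0.57 [588. -39.] (34, 31) 0
wheel1 0.55 [634. 290.] (72, 36) 87
wheel1 0.54 [483. 285.] (35, 32) 46
wheel1 0.52 [ 550. -319.] (37, 34) -89
wheel1 0.44 [ 548. -273.] (36, 35) 45
```

View pics/t4.png

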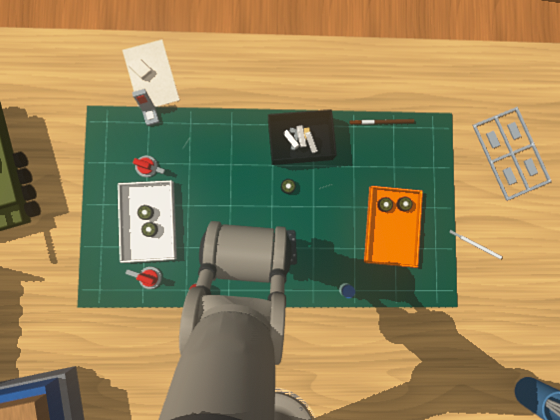

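Request:
play_rows(
  rows=[
    [[0,0,1],[0,0,0]],
    [[0,1,1],[0,0,0]],
    [[0,1,1],[0,0,0]],
    [[0,1,0],[0,0,0]],
    [[0,1,0],[0,0,0]],
    [[0,1,0],[0,0,0]],
    [[0,1,0],[0,0,0]],
    [[0,1,0],[0,0,0]],
    [[0.05,1,0],[0,0,0]],
    [[0,0.27,0],[0,0,0]],
    [[0,0,-1],[0,0,0]],
    [[0,0,-1],[0,0,0]],
  ],
)

```text
time: 39.72
tool_pos: [441.6, 291.4, 48.4]
tcp_rot: [3.141, -0.0, 0.052]
contact_force: [0.2, 0.0, -0.4]
grip_width: 35.3
finger_force: 30.0
```

Request:
play_rows(
  rows=[
    [[0,0,-0.5],[0,0,0]],
    [[0,0,-0.3],[0,0,0]],
    [[0,0,0],[0,0,0]],
  ],
)

```text
time: 40.1
tool_pos: [441.7, 291.8, 25.0]
tcp_rot: [3.141, 0.0, 0.052]
contact_force: [0.4, 0.3, 0.8]
grip_width: 35.3
finger_force: 30.0
```

Request:
play_rows(
  rows=[
    [[0,0,0],[0,0,0]],
    [[0,0,0],[0,0,0]],
    [[0,0,0],[0,0,0]],
    [[0,0,1],[0,0,0]],
    [[0,0,1],[0,0,0]],
    [[0,-1,0.7],[0,0,0]],
    [[0,-1,0],[0,0,0]],
    [[0,-1,0],[0,0,0]],
    [[0,-1,0],[0,0,0]],
  ],
  hand=0.1,
)

```text
time: 41.22
tool_pos: [441.6, 171.2, 106.4]
tcp_rot: [-3.142, -0.001, 0.053]
contact_force: [-1.1, 0.5, -1.2]
grip_width: 50.5
finger_force: 0.0
```

```bash
python3 plan.py wheel1
```

```text
t 41.2 tcp [442. 171. 106.] yaw 3 grip 51 [-1.  1. -1.]
wheel1 0.71 [ 549. -319.] (37, 32) -89
wheel1 0.62 [588. -37.] (34, 34) 1
wheel1 0.58 [ 547. -273.] (37, 34) -89
wheel1 0.57 [522. 295.] (37, 33) -89
```

Request:
play_rows(
  rows=[
    [[0.698,-1,0],[0,0,0]],
    [[0.698,-1,0],[0,0,0]],
    [[0.698,-1,0],[0,0,0]],
    [[0.698,-1,0],[0,0,0]],
    [[0.698,-1,0],[0,0,0]],
    [[0.698,-1,0],[0,0,0]],
    [[0.698,-0.98,0],[0,0,0]],
    [[0,0,-1],[0,0,0]],
    [[0,0,-1],[0,0,0]],
    [[0,0,-0.9],[0,0,0]],
    [[0,0,0],[0,0,0]],
  ],
  hand=0.3,
)

```text
time: 42.7
tool_pos: [588.7, -36.6, 18.6]
tcp_rot: [-3.142, -0.0, 0.053]
contact_force: [0.9, -0.2, -0.2]
grip_width: 59.7
finger_force: 0.0
```

Request:
play_rows(
  rows=[
    [[0,0,0],[0,0,0]],
    [[0,0,0],[0,0,0]],
    [[0,0,0],[0,0,0]],
    [[0,0,0],[0,0,0]],
    [[0,0,0],[0,0,0]],
  ],
  hand=-1,
)

```text
time: 43.32
tool_pos: [588.3, -37.3, 19.2]
tcp_rot: [3.142, -0.0, 0.052]
contact_force: [0.0, 1.1, 1.3]
grip_width: 34.7
finger_force: 30.0
```

Request:
play_rows(
  rows=[
    [[0,0,1],[0,0,0]],
    [[-0.08,1,1],[0,0,0]],
    [[-0.08,1,1],[0,0,0]],
    [[-0.08,1,0],[0,0,0]],
    [[-0.08,1,0],[0,0,0]],
    [[-0.08,1,0],[0,0,0]],
    [[-0.08,1,0],[0,0,0]],
    [[-0.08,1,0],[0,0,0]],
    [[-0.08,1,0],[0,0,0]],
    [[-0.08,1,0],[0,0,0]],
    [[-0.08,1,0],[0,0,0]],
    [[-0.07,0.95,0],[0,0,0]],
  ],
)

```text
time: 44.82
tool_pos: [561.8, 292.1, 108.9]
tcp_rot: [3.141, 0.0, 0.052]
contact_force: [0.4, -0.4, -1.1]
grip_width: 35.2
finger_force: 30.0
```

Request:
play_rows(
  rows=[
    [[0,0,-0.8],[0,0,0]],
    [[0,0,-0.7],[0,0,0]],
    [[0,0,0],[0,0,0]],
  ],
)

```text
time: 45.2
tool_pos: [560.8, 290.7, 62.3]
tcp_rot: [3.14, 0.004, 0.052]
contact_force: [-0.1, 0.4, -0.8]
grip_width: 34.7
finger_force: 30.0
```

Request:
play_rows(
  rows=[
    [[0.04,0,-0.8],[0,0,0]],
    [[0,0,-0.45],[0,0,0]],
    [[0,0,0],[0,0,0]],
  ],
)

```text
time: 45.58
tool_pos: [562.9, 290.9, 26.0]
tcp_rot: [3.141, 0.002, 0.052]
contact_force: [-0.3, 0.1, -0.2]
grip_width: 35.0
finger_force: 30.0
```

Request:
play_rows(
  rows=[
    [[0,0,0],[0,0,0]],
    [[0,0,0],[0,0,0]],
    [[0,0,0],[0,0,0]],
    [[0,0,1],[0,0,0]],
    [[0,0,1],[0,0,0]],
    [[0,-1,0.7],[0,0,0]],
    [[0,-1,0],[0,0,0]],
    [[0,-1,0],[0,0,0]],
    [[0,-1,0],[0,0,0]],
    [[0,-1,0],[0,0,0]],
    [[0,-1,0],[0,0,0]],
  ],
  hand=0.1,
)

```text
time: 46.95
tool_pos: [563.3, 110.2, 107.9]
tcp_rot: [3.141, -0.001, 0.052]
contact_force: [0.3, 0.2, 1.1]
grip_width: 50.6
finger_force: 0.0
```

```bash
python3 plan.py t5.png wheel1; python3 - <<'E'
import cv2
from h import *
i=cv2.imread('pics/t5.png')[140:300,105:215]; cv2.imwrite('pics/crop5.png',cv2.resize(i,None,fx=3.7,fy=3.7,interpolation=cv2.INTER_CUBIC))
c=capture('top')
for q in('latch_near_grip','latch_far_grip'):
    print(q,[(round(d['p'],2),np.round(d['at']),world(c,[d['at']],40)[0].round(0)) for d in pinpoint(q,'top')][:2])
E
```

```text
t 47.0 tcp [563. 110. 108.] yaw 3 grip 51 [0. 0. 1.]
wheel1 0.77 [ 547. -273.] (37, 34) -89
wheel1 0.52 [ 550. -321.] (34, 34) 89
latch_near_grip []
latch_far_grip [(0.51, array([163., 142.]), array([634., 299.]))]
```

View pics/crop5.png

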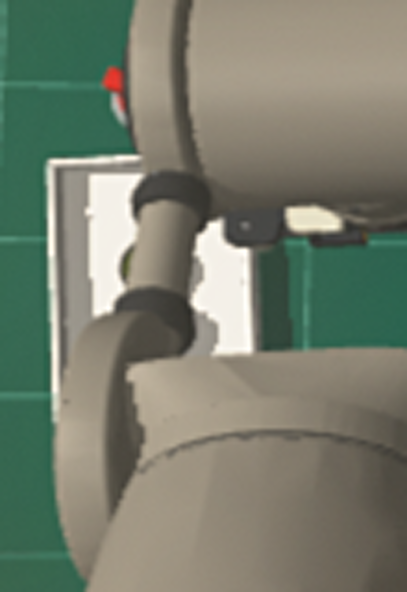

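Request:
play_rows(
  rows=[
    [[0.26,0.7,0],[0,0,0.956]],
    [[0.26,0.7,0],[0,0,0.956]],
    [[0.26,0.7,0],[0,0,0.956]],
    [[0.26,0.7,0],[0,0,0.956]],
    [[0.26,0.7,0],[0,0,0.956]],
    [[0.26,0.7,0],[0,0,0.956]],
    [[0.26,0.7,0],[0,0,0.956]],
    [[0.26,0.7,0],[0,0,0.956]],
    [[0.26,0.7,0],[0,0,0.956]],
    [[0,0,0],[0,0,0]],
  ],
  hand=0.1,
)

```text
time: 48.45
tool_pos: [632.9, 302.8, 107.1]
tcp_rot: [3.142, -0.0, 1.256]
contact_force: [-0.4, -0.5, 0.1]
grip_width: 50.5
finger_force: 0.0
```

```bash
python3 - <<'E'
from h import *
o=get_obs();c=capture('wrist');save(c,'w3.png');print(o['tool_pos'],o['tcp_rot'])
for d in pinpoint('latch_far_grip','wrist'): print(d['p'],d['at'],world(c,[d['at']],40,o).round(1))
ct=capture('top')
for f in find(ct,'wheel1') if 0 else []: pass
E
python3 plan.py wheel1
```

```text
[632.87969662 302.75653455 107.10604597] [ 3.14159135e+00 -3.61974486e-04  1.25618849e+00]
0.86 [229.0, 281.8] [[634.2 300. ]]
t 48.6 tcp [633. 300. 107.] yaw 72 grip 50 [-0. -1. -0.]
wheel1 0.7 [ 551. -319.] (37, 32) -89
wheel1 0.63 [441. 290.] (37, 35) -88
wheel1 0.61 [563. 290.] (35, 31) 46
wheel1 0.61 [ 547. -274.] (39, 34) -89
wheel1 0.6 [522. 295.] (37, 33) -89
wheel1 0.56 [483. 285.] (37, 30) -89
```

View pics/w3.png

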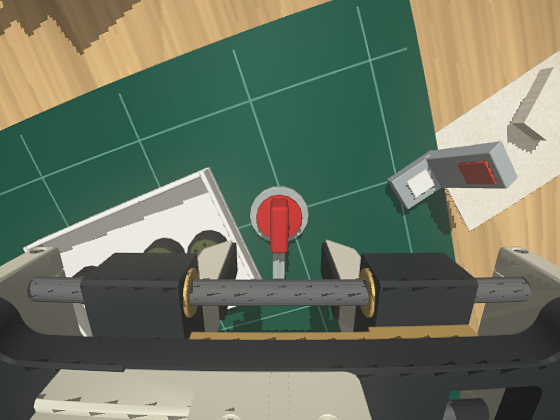

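Request:
play_rows(
  rows=[
    [[0.03,0,-1],[0,0,0]],
    [[0,0,-1],[0,0,0]],
    [[0,0,-0.2],[0,0,0]],
    [[0,0,0],[0,0,0]],
  ],
)

```text
time: 49.2
tool_pos: [634.6, 299.8, 42.0]
tcp_rot: [3.141, -0.0, 1.253]
contact_force: [0.1, -0.3, 0.4]
grip_width: 50.0
finger_force: 0.0
```

Request:
play_rows(
  rows=[
    [[0,0,0],[0,0,0]],
    [[0,0,0],[0,0,0]],
    [[0,0,0],[0,0,0]],
    [[0,0,0],[0,0,0]],
    [[0,0,0],[0,0,0]],
  ],
  hand=-1,
)

```text
time: 49.82
tool_pos: [632.6, 300.9, 41.9]
tcp_rot: [-3.138, 0.001, 1.254]
contact_force: [-7.8, 1.3, 4.7]
grip_width: 14.1
finger_force: 30.0
```

Request:
play_rows(
  rows=[
    [[0,0,0],[0,0,-0.7]],
    [[0,0,0],[0,0,-0.7]],
    [[0,0,0],[0,0,-0.7]],
    [[0,0,0],[0,0,-0.7]],
    [[0,0,0],[0,0,-0.7]],
    [[0,0,0],[0,0,-0.7]],
    [[0,0,0],[0,0,-0.7]],
    [[0,0,0],[0,0,-0.7]],
    [[0,0,0],[0,0,-0.7]],
    [[0,0,0],[0,0,-0.7]],
    [[0,0,0],[0,0,-0.7]],
    [[0,0,0],[0,0,-0.5]],
  ],
)

```text
time: 51.32
tool_pos: [632.4, 301.2, 41.9]
tcp_rot: [-3.141, 0.004, 0.107]
contact_force: [-7.9, 1.5, 5.1]
grip_width: 13.5
finger_force: 30.0
```

```bash
python3 -c "
from h import *
o=get_obs();print(o['moment'],o['tcp_rot'],o['contact_force'],o['grip_width'])"
```

```text
[0.3998385  1.29905387 0.08562403] [-3.14064963  0.00381257  0.10689636] [-7.89854567  1.47218448  5.10677923] 13.534563494030927
```

Request:
play_rows(
  rows=[
    [[0,0,0],[0,0,-0.2]],
    [[0,0,0],[0,0,-0.2]],
    [[0,0,0],[0,0,-0.2]],
    [[0,0,0],[0,0,-0.1]],
    [[0,0,0],[0,0,0]],
  ],
)

```text
time: 51.95
tool_pos: [632.5, 301.2, 41.9]
tcp_rot: [-3.141, 0.003, 0.013]
contact_force: [-7.7, 2.3, 4.8]
grip_width: 13.9
finger_force: 31.1
```

```bash
python3 -c "
from h import *
o=get_obs();print(o['moment'],o['tcp_rot'],o['contact_force'],o['grip_width'])"
```

```text
[0.43894748 1.22567418 0.73135263] [-3.14144848  0.00346559  0.0131697 ] [-7.68591489  2.3194712   4.76855424] 13.897256624579128
```

Request:
play_rows(
  rows=[
    [[0,0,0],[0,0,-0.2]],
    [[0,0,0],[0,0,0]],
    [[0,0,0],[0,0,0]],
  ],
)

```text
time: 52.32
tool_pos: [632.6, 301.2, 41.9]
tcp_rot: [-3.142, 0.003, -0.015]
contact_force: [-6.7, 2.0, 5.2]
grip_width: 14.1
finger_force: 31.7
```

```bash
python3 -c "
from h import *
o=get_obs();print(o['moment'],o['tcp_rot'],o['contact_force'],o['grip_width'])"
```

```text
[0.42796882 1.1369739  0.79203847] [-3.14152346e+00  3.10875105e-03 -1.45136573e-02] [-6.68113465  1.99128232  5.20336171] 14.053106964702087
```

Request:
play_rows(
  rows=[
    [[0,0,0],[0,0,0]],
    [[0,0,0],[0,0,0]],
    [[0,0,0],[0,0,0]],
    [[0,0,0],[0,0,0]],
    [[0,0,1],[0,0,0]],
    [[0,0,1],[0,0,0]],
    [[0,-0.3,0],[0,0,0.5]],
    [[-0.5,-0.7,0],[0,0,1]],
    [[-1,-0.7,0],[0,0,1]],
    [[-1,-0.7,0],[0,0,1]],
    [[-1,-0.7,0],[0,0,1]],
    [[-1,-0.7,0],[0,0,1]],
  ],
  hand=-0.1,
)

```text
time: 53.82
tool_pos: [498.5, 185.4, 101.7]
tcp_rot: [3.141, -0.0, 0.756]
contact_force: [-0.3, 0.0, -0.2]
grip_width: 41.5
finger_force: 0.0
```

```bash
python3 plan.py t6.png wheel1; python3 - <<'E'
import cv2
i=cv2.imread('pics/t6.png')[140:300,105:215]; cv2.imwrite('pics/crop6.png',cv2.resize(i,None,fx=3.7,fy=3.7,interpolation=cv2.INTER_CUBIC))
E
```

```text
t 53.8 tcp [499. 185. 102.] yaw 43 grip 41 [-0.  0. -0.]
wheel1 0.72 [ 549. -319.] (37, 32) -89
wheel1 0.53 [ 547. -273.] (37, 34) -89
```

View pics/crop6.png

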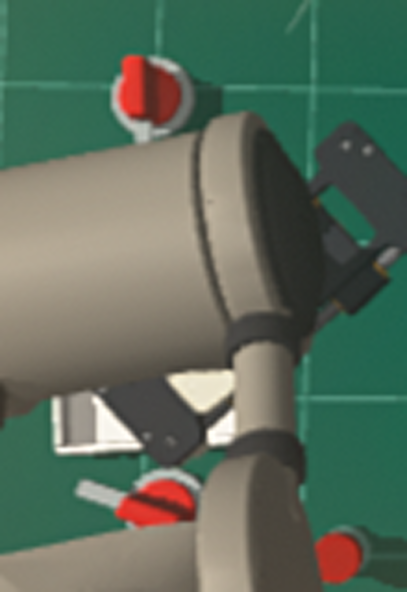

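Request:
play_rows(
  rows=[
    [[-0.86,0.66,0],[0,0,0.84]],
    [[-0.86,0.66,0],[0,0,0.84]],
    [[-0.86,0.66,0],[0,0,0.84]],
    [[-0.86,0.66,0],[0,0,0.84]],
    [[-0.86,0.66,0],[0,0,0.84]],
    [[0,0,0],[0,0,0]],
  ],
  hand=0,
)

```text
time: 54.68
tool_pos: [369.7, 286.6, 101.8]
tcp_rot: [3.141, -0.001, 1.339]
contact_force: [0.6, -0.2, 0.2]
grip_width: 45.7
finger_force: 0.0
```

```bash
python3 - <<'E'
from h import *
o=get_obs();c=capture('wrist');print(o['tool_pos'],o['tcp_rot'])
for d in pinpoint('latch_near_grip','wrist'): print(d['p'],d['at'],world(c,[d['at']],40,o).round(1))
E
```

```text
[369.72180703 286.56274277 101.78835622] [ 3.14118861e+00 -5.23098284e-04  1.33920693e+00]
0.68 [231.5, 278.4] [[368.8 284.6]]
```

Aligned; descend, grip and turn.

Request:
play_rows(
  rows=[
    [[0,0,-1],[0,0,0]],
    [[0,0,-1],[0,0,0]],
    [[0,0,0],[0,0,0]],
  ],
)

```text
time: 55.15
tool_pos: [370.4, 284.1, 40.1]
tcp_rot: [-3.139, 0.003, 1.335]
contact_force: [0.1, -0.6, 0.3]
grip_width: 45.9
finger_force: 0.0
```

Request:
play_rows(
  rows=[
    [[0,0,0],[0,0,0]],
    [[0,0,0],[0,0,0]],
    [[0,0,0],[0,0,0]],
    [[0,0,0],[0,0,0]],
    [[0,0,0],[0,0,0]],
  ],
  hand=-1,
)

```text
time: 55.78
tool_pos: [369.6, 285.3, 42.2]
tcp_rot: [-3.141, 0.0, 1.337]
contact_force: [-4.7, 1.2, 6.3]
grip_width: 13.5
finger_force: 29.8
```

Request:
play_rows(
  rows=[
    [[0,0,0],[0,0,-0.75]],
    [[0,0,0],[0,0,-0.75]],
    [[0,0,0],[0,0,-0.75]],
    [[0,0,0],[0,0,-0.75]],
    [[0,0,0],[0,0,-0.75]],
    [[0,0,0],[0,0,-0.75]],
    [[0,0,0],[0,0,-0.75]],
    [[0,0,0],[0,0,-0.75]],
    [[0,0,0],[0,0,-0.75]],
    [[0,0,0],[0,0,-0.75]],
    [[0,0,0],[0,0,-0.75]],
    [[0,0,0],[0,0,-0.55]],
  ],
)

```text
time: 57.28
tool_pos: [370.6, 284.1, 42.2]
tcp_rot: [3.14, -0.0, 0.107]
contact_force: [0.6, -8.5, 5.7]
grip_width: 14.0
finger_force: 29.9
```

```bash
python3 -c "
from h import *
o=get_obs();print(o['moment'],o['tcp_rot'],o['contact_force'],o['grip_width'])"
```

```text
[-1.36840249 -0.23055554  0.0190569 ] [ 3.13978812e+00 -3.04839396e-04  1.06884579e-01] [ 0.61394471 -8.45227815  5.71990166] 13.994893896977453
```

Request:
play_rows(
  rows=[
    [[0,0,0],[0,0,-0.2]],
    [[0,0,0],[0,0,-0.2]],
    [[0,0,0],[0,0,-0.2]],
    [[0,0,0],[0,0,-0.2]],
    [[0,0,0],[0,0,-0.1]],
    [[0,0,0],[0,0,0]],
    [[0,0,0],[0,0,0]],
  ],
)

```text
time: 58.15
tool_pos: [371.1, 284.1, 42.2]
tcp_rot: [3.14, -0.002, -0.014]
contact_force: [3.0, -8.3, 4.9]
grip_width: 14.5
finger_force: 31.6
```

```bash
python3 -c "
from h import *
o=get_obs();print(o['moment'],o['tcp_rot'],o['contact_force'],o['grip_width'])"
```

```text
[-1.26758746 -0.45879242  0.76134175] [ 3.13959439e+00 -1.60144331e-03 -1.38968627e-02] [ 2.9991532 -8.2686906  4.9466605] 14.535384200387902
```

Request:
play_rows(
  rows=[
    [[0,0,0],[0,0,0]],
    [[0,0,0],[0,0,0]],
    [[0,0,0],[0,0,0]],
    [[0,0,0],[0,0,0]],
    [[0,0,1],[0,0,0]],
    [[0,0,1],[0,0,0]],
    [[0,0,1],[0,0,0]],
    [[0.5,-1,0.5],[0,0,0]],
    [[0.3,-1,0],[0,0,0]],
    [[0.3,-1,0],[0,0,0]],
    [[0.3,-1,0],[0,0,0]],
    [[0.3,-1,0],[0,0,0]],
  ],
  hand=-0.1,
)

```text
time: 59.65
tool_pos: [421.5, 134.3, 146.6]
tcp_rot: [3.142, -0.0, -0.017]
contact_force: [1.1, -0.2, 0.1]
grip_width: 41.2
finger_force: 0.0
```

Request:
play_rows(
  rows=[
    [[0,-1,0],[0,0,0]],
    [[0,-1,0],[0,0,0]],
    [[0,-1,0],[0,0,0]],
    [[0,-1,0],[0,0,0]],
    [[0,-1,0],[0,0,0]],
    [[0,-1,0],[0,0,0]],
    [[0,0,0],[0,0,0]],
  ],
)

```text
time: 60.52
tool_pos: [421.4, -46.1, 146.5]
tcp_rot: [3.141, -0.0, -0.02]
contact_force: [-0.5, 0.6, -0.3]
grip_width: 41.1
finger_force: 0.0
```

```bash
python3 plan.py t7.png wheel1; python3 - <<'E'
import cv2
i=cv2.imread('pics/t7.png')[90:310,75:465]; cv2.imwrite('pics/crop7.png',cv2.resize(i,None,fx=2.05,fy=2.05,interpolation=cv2.INTER_CUBIC))
E
```

```text
t 60.5 tcp [421. -46. 147.] yaw -1 grip 41 [-1.  1. -0.]
wheel1 0.7 [563. 291.] (35, 31) -89
wheel1 0.7 [482. 285.] (37, 33) -89
wheel1 0.69 [522. 295.] (37, 33) -89
wheel1 0.58 [442. 291.] (35, 33) -44
wheel1 0.56 [ 549. -320.] (34, 32) 89
wheel1 0.44 [ 547. -273.] (37, 34) -89
```

View pics/crop7.png

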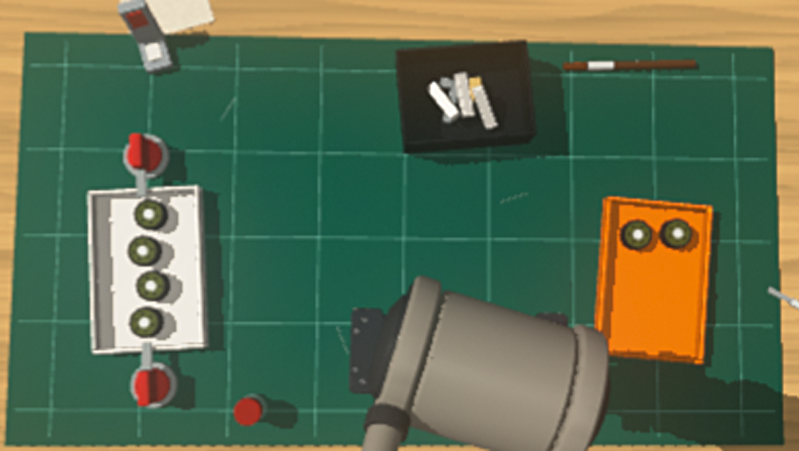

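```bash
python3 -c "
from plant import bot
print(bot.close_job())"
```

```text
the job is handed in; nothing more can be done
None
```

I handed the job in at about 60 s: all five offcuts are in the bin, four wheels lie flat in the white tray, the other two are in the orange tray, and both red latches are turned to their end stops.

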